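# Snap the thermometer holder onto the sloping rail and park the thermometer in it

## Robot

A 6-joint arm with a two-finger parallel gripper is mounted at the origin on a cart in front of the work surface, level with it; the furniture and walls round the work are solid. World frame = base frame: x ahead of the robot, y to its left, z up, the work surface at z = 0. Lengths are in mm, angles in degrees, forces in N, time in s.
With the tool pointing down it reaches from about 275 to 850 mm from the base axis. Payload 19 kg.
Tool frame: the origin (TCP) lies at the very end of the fingers, on their centre line; the grasp point (between the pads) lies 19 mm behind it; z points along the fingers, x is the direction in which the jaws open and shut, and the axes are right-handed (so a half turn about z gives the same grasp; the last joint's range is limited). The gripper opens to 85 mm and grips with 20 to 120 N. Pads are 22 mm wide; open, the fingers measure 114 mm over their backs; the gripper's body (76 mm by 85 mm) begins 54 mm behind the grasp point. The pads swing forward as they close: fully open they stand 13 mm farther back than shut.
Start: joints at [33.69, 8.623, 82.357, -0, 89.026, -7.678], TCP at [431.517, 379.978, 231.267] pointing down, gripper open.
Joint ranges: [-160.23, 160.23], [-39.13, 120.54], [6.94, 153.29], [-79.49, 259.48], [9.18, 160.14], [-161.06, 161.06]. Speed limits (degrees/s): [108.29, 108.29, 127.2, 172.46, 172.46, 172.46].

## Interface

Orientations are given as [roll, pitch, yaw] about the fixed x, y, z axes, in that order (R = Rz(yaw) Ry(pitch) Rx(roll)).
In Python, from cell import manip, imaging gives the robot as it stands.
- The arm moves only by the tool jog_arm, never from a script. Its argument "series" is a list of rows, each a list of 7 numbers: the turn, a rotation vector about the tool's x, y, z in rad, then the shift along the tool's x, y, z in m, then the opening, from -1 (shut) to 1 (fully open). A call has 1 to 10 rows; each row shifts and turns the commanded pose from where the row before left it, along the tool's axes as they then stand; what a row does not reach is not made up. A row lasts 1/8 s, in which the tool goes at most 62.5 mm and 10.7 degrees, less where a joint would pass 70% of its speed; a pose out of reach is approached as far as the arm can. A call is refused whole if a number of a shift passes 0.0625 or a number of a turn 0.188, either way. A call with a gripper value outside its range is refused whole. The fingers move at their own pace and stop on an object; "grip_force" is the grip in N (left out, the last holds). Time passes only in rows, so rows that do not move let the fingers close. It gives the time, the measured TCP pose, the force and the opening at its end, in the units of the state.
- manip.get_state(): the state, without advancing time (a new reading comes with each control period).
- imaging.snapshot(name): name is "scene" or "top"; returns a dict with "image" (420x560x3 uint8, red, green, blue), "fx", "fy", "cx", "cy" (pixels), "dist" ([k1, k2, p1, p2, k3] as OpenCV has them; the pictures are not rectified), "origin" and "rotation" of the camera in the world. Camera axes: x right, y down, z forward; pixel columns grow to the right and rows downward; lengths in mm; the calibration is good to about 2 mm. A picture is of the moment at which its call begins. There is no depth.
- manip.job_done(): hands the job in, once; it reports no verdict.
The state is a dict: "time_s": time; "joint_positions": joint angles; "joint_velocities": joint speeds; "effort": joint torques, N m; "tool_pos": TCP position; "tcp_rot": TCP orientation; "wrist_force": force on the tool from outside, world axes, zero at the start; "ft_torque": the same for the moment, N m; "opening": finger opening in mm.
Only numpy, scipy, OpenCV 4.12 (cv2) and the standard library are available. Lean on these libraries where they do the work, as an engineer would, in place of code of your own. Each camera call takes 0.05 s, during which the arm holds its last target.

## Task

Push the loose thermometer holder squarely onto the round rail of the sloping steel easel, near the middle between the rail's two brackets, until its sprung arms snap round the rail and it is fully home. Then lay the probe thermometer flat in the holder's two forks, along the rail, with its handle resting in both of them and its needle pointing left (as seen from the robot), and let go. Leave the timer, tape roll, measuring spoon and bottle where they are.

Things in the scene. Friction and masses are not known exactly. Their poses are not given: they have to be found in the camera images.
- easel: Fixed easel of folded steel sheet, 180 mm wide, 100 mm deep; origin on the work surface below the rail's middle. Its flat panel slopes 28 degrees from level, rising away from the robot (+x), its face 24 mm behind the rail's axis. Two brackets 8 mm thick carry the rail 80 mm either side of its middle.
- rail_mid (a point): Middle of the fixed, bare aluminium rail, 30 mm in diameter, on its axis, 56 mm above the work surface. y: along the rail (level), free from -76 to +76 mm. z: square off the panel, up and towards the robot, 28 degrees from vertical; the holder goes on along -z. x: up the slope.
- holder_bore (a point): Centre of the round space between the two steel spring arms under the loose holder; the rail's axis when home (the block bottoms on the rail 15.5 mm above it). x: arm to arm, y: along the rail, z: away from the mouth. It starts upright on the arms' toes, 22.5 mm below. Mouth 20 mm, flared to 38 at the toes; snap takes 8 to 15 N. Once on, it may rock up to 6 degrees till a toe meets the panel.
- holder_block (a point): Centre of the holder's grey plastic block, 30 mm above the bore, same axes: 40 mm across x, 76 along y, 29.5 tall (15.5 to 45 mm above the bore). Grip its plain sides x = -20 and +20 mm at mid-length, between the forks; the arms start at its underside, keep the fingertips above that. Holder 84.5 mm tall, 44 across, about 0.17 kg.
- holder_seat (a point): Where the centre of the thermometer's handle lies when parked, 58.5 mm above the bore, same axes. Two U-shaped forks stand on the block at y = -32 and +32 mm, each 12 mm thick along y (52 mm free between them), open upwards, 32 mm wide inside across x; floors 52 mm and tips 62 mm above the bore, so the floors stand 7 mm above the block's top.
- probe_handle (a point): Centre of the white handle of the loose probe thermometer, half-way up (6.5 mm above its underside). Handle 75 mm along x, 22 wide along y, 13 thick along z, lying flat, z up; a steel needle 3.6 mm thick runs on 100 mm from its end towards +x. About 50 g.
- probe_needle (a point): Middle of the thermometer's needle, 86.5 mm from the handle's centre along +x; same axes. When parked the needle must point left, towards +y of rail_mid, well away from the tall canister on the right. (A tall upright board stands behind the left part of the worktop, from about x = 0.57 m on: swing the arm across in front of it.)
- timer_mid (a point): bystander: round kitchen timer, 68 mm across, 36 mm high, loose; its centre
- tape_mid (a point): bystander: roll of tape lying flat, 100 mm across, 25 mm high, loose; its centre
- spoon_mid (a point): bystander: grey measuring spoon, 132 mm long along its y, loose; its centre
- bottle_mid (a point): bystander: upright plastic bottle with a red cap, 46x80x221 mm, loose; its centre

How it is judged:
By the outcome, as a careful person would: the job done as asked, in the order asked, and still so for the second after the job is handed in, with the robot touching nothing.
It also fails if it takes over 58 s, if anything falls off the work surface, if the arm or the gripper's body presses on something with over 40 N, if the wrist force passes 120 N, or if a joint passes its speed limit or range.

## Working session

There is one attempt and no reset: what is moved stays moved. The work goes in short steps, Python scripts to look and compute and a tool call to move; the robot and the scene stay as the last step left them, time stands still between calls to the robot, and variables do not carry over. Pictures are saved under pics/ and viewed, and the job is handed in when it is done.

Besides the shell and the picture viewer there is one more tool, called after "Call:" as a command line: name --pt "numbers of a row" for each row, then --argument value for the rest. jog_arm: Moves the arm, as the interface text tells. Its arguments: {"type":"object","properties":{"series":{"type":"array","items":{"type":"array","items":{"type":"number"}}},"grip_force":{"type":"number"}},"required":["series"]}

```bash
ls; mkdir -p pics; python3 - <<'E'
from cell import manip, imaging
import cv2
print(manip.get_state())
for n in("scene","top"):
    s=imaging.snapshot(n); cv2.imwrite(f"pics/{n}0.png",cv2.resize(s["image"][:,:,::-1],(800,600),interpolation=cv2.INTER_CUBIC))
    print(n,{k:v for k,v in s.items() if k!="image"})
E
```

```text
pics
{'time_s': 0.0, 'joint_positions': array([ 3.36899268e+01,  8.65245999e+00,  8.23937717e+01, -1.16405352e-03,
        8.90278565e+01, -7.67780771e+00]), 'joint_velocities': array([-0.07525441, -0.05382897,  0.0182804 ,  0.03241949,  0.04403888,
        0.00154762]), 'effort': array([-1.57975205e-04, -7.13039517e+01, -5.70864630e+01, -1.51031172e-04,
        9.00938641e-03,  3.66237873e-05]), 'tool_pos': array([431.32749462, 379.84422101, 230.65381574]), 'tcp_rot': array([-1.79991255e+02,  7.35795121e-02,  4.13677606e+01]), 'wrist_force': array([0.34196   , 0.05488973, 0.56154189]), 'ft_torque': array([-0.00381976,  0.01431187,  0.00220575]), 'opening': 85.54072830053508}
scene {'fx': 544.1828996757479, 'fy': 544.1828996757479, 'cx': 271.682191313067, 'cy': 210.02782342527053, 'dist': array([-0.01550616,  0.        ,  0.        ,  0.        ,  0.        ]), 'origin': array([-393.11249518,  468.14590179, 1025.21216302]), 'rotation': array([-130.55324841,   -0.39675329, -121.82171827])}
top {'fx': 522.0234670793708, 'fy': 522.0234670793708, 'cx': 290.53599867523013, 'cy': 206.96872469602383, 'dist': array([0.04879722, 0.        , 0.        , 0.        , 0.        ]), 'origin': array([ 310.27507922, -111.21432072, 1230.77343178]), 'rotation': array([-169.32974195,    0.40725255,  -91.20563745])}
```

View pics/scene0.png

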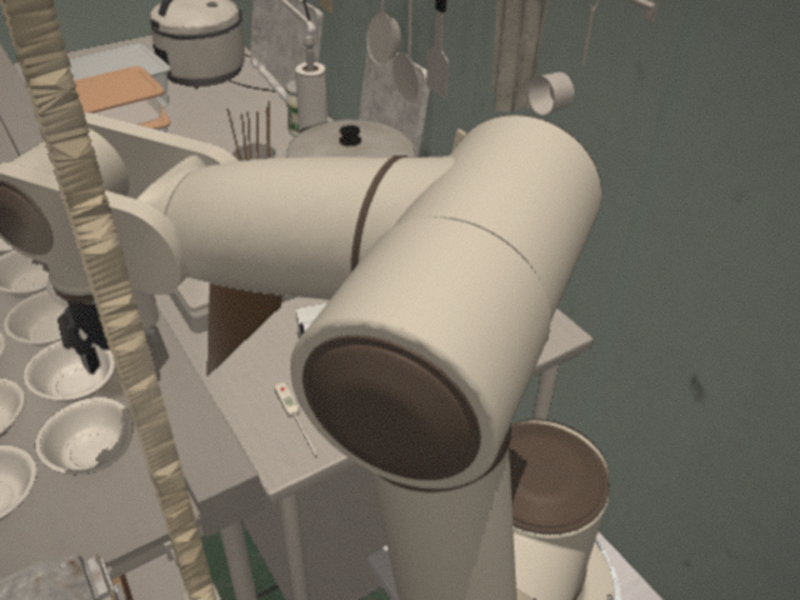

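View pics/top0.png

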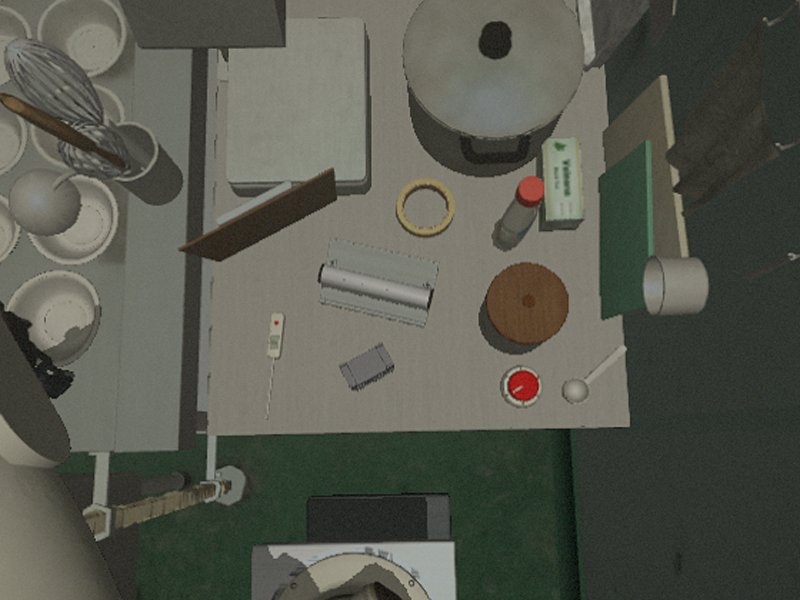

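```bash
cat > h.py <<'E'
import numpy as np, cv2
from scipy.spatial.transform import Rotation as R
from cell import manip, imaging
def rot(r): return R.from_euler('xyz',r,degrees=True)
def K(s): return np.array([[s['fx'],0,s['cx']],[0,s['fy'],s['cy']],[0,0,1]])
def ray(s,uv):
    p=cv2.undistortPoints(np.array([[uv]],float),K(s),s['dist'])[0,0]
    return rot(s['rotation']).apply([p[0],p[1],1])
def onz(s,uv,z):
    d=ray(s,uv);o=s['origin'];return o+d*(z-o[2])/d[2]
def proj(s,P):
    M=rot(s['rotation']).inv()
    P=np.atleast_2d(P).astype(float)
    c=M.apply(P-s['origin'])
    return cv2.projectPoints(c,np.zeros(3),np.zeros(3),K(s),s['dist'])[0][:,0]
def crop(s,u0,v0,w,h,k,name,pts=None):
    """crop native; zoom k; tick marks"""
    im=s['image'][v0:v0+h,u0:u0+w,::-1]
    im=cv2.resize(im,None,fx=k,fy=k,interpolation=cv2.INTER_CUBIC)
    for i in range(0,w,10):
        cv2.line(im,(i*k,0),(i*k,6 if i%50 else 14),(0,255,255),1)
        if i%20==0: cv2.putText(im,str(u0+i),(i*k,24),0,.35,(0,255,255),1)
    for i in range(0,h,10):
        cv2.line(im,(0,i*k),(6,i*k),(0,255,255),1)
        if i%20==0: cv2.putText(im,str(v0+i),(8,i*k+4),0,.35,(0,255,255),1)
    if pts is not None:
        for p in pts: cv2.circle(im,(int((p[0]-u0+.5)*k),int((p[1]-v0+.5)*k)),2,(0,255,0),-1)
    cv2.imwrite('pics/'+name,im)
E
python3 - <<'E'
from h import *
s=imaging.snapshot("top"); import pickle; pickle.dump(s,open('top0.pkl','wb'))
crop(s,160,155,160,120,5,'c1.png')
crop(s,215,225,80,60,10,'c2.png')
crop(s,215,160,100,75,8,'c3.png')
E
```

```text
(no output)
```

View pics/c1.png

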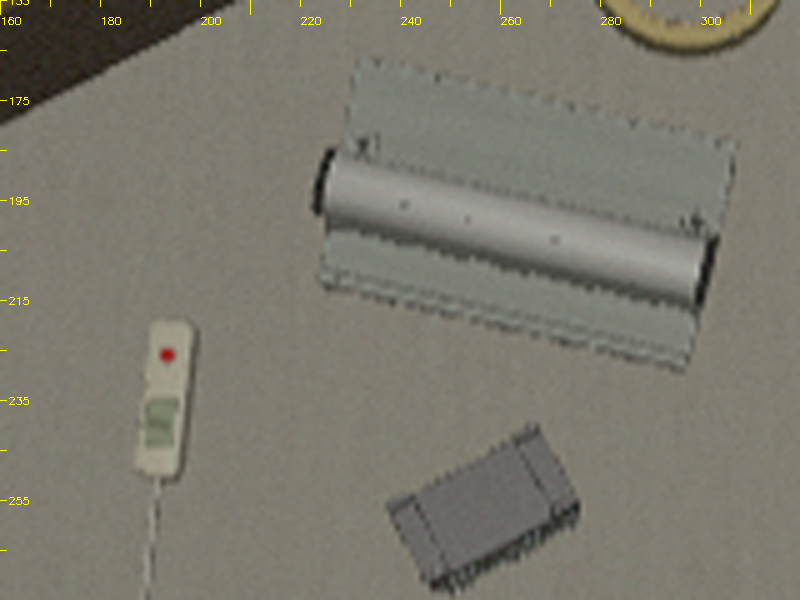

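View pics/c2.png

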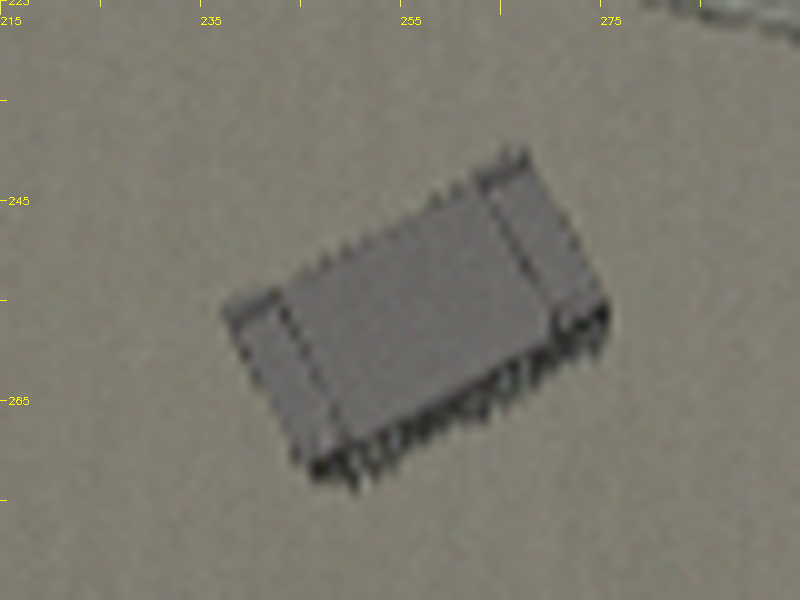

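View pics/c3.png

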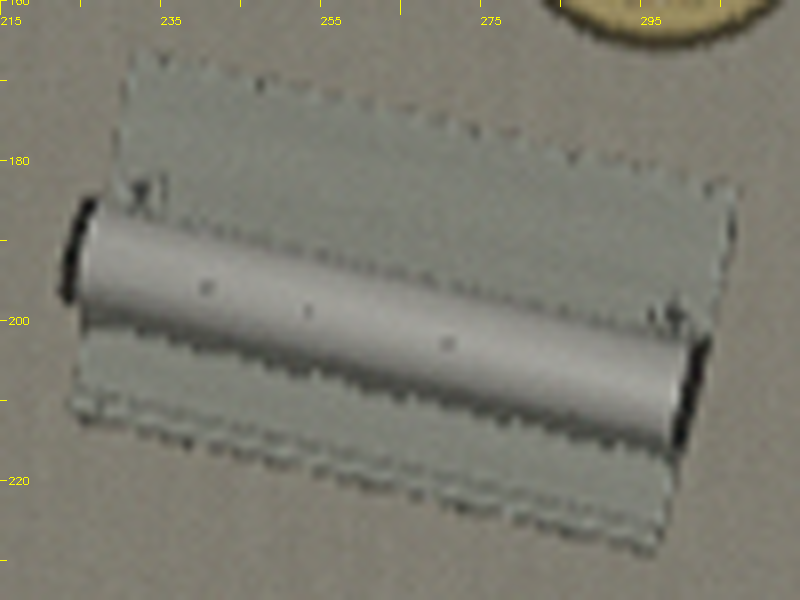

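```bash
cat > fit.py <<'E'
from h import *
import pickle
from scipy.optimize import least_squares
def W(p,L): # p: x,y,yaw(rad)
    c,s_=np.cos(p[2]),np.sin(p[2]); L=np.atleast_2d(L).astype(float)
    return np.c_[p[0]+c*L[:,0]-s_*L[:,1], p[1]+s_*L[:,0]+c*L[:,1], L[:,2]]
def px(u0,v0,k,l): return np.array([[u0+a/k-.5,v0+b/k-.5] for a,b in l])
def fit(s,L,uv,p0):
    f=lambda p:(proj(s,W(p,L))-uv).ravel()
    r=least_squares(f,p0,x_scale=[1,1,.01]); return r.x,f(r.x).reshape(-1,2)
a=np.radians(28)
# easel local->: slope x axis (cos,0,sin), z axis (-sin,0,cos)
def E(P): 
    P=np.atleast_2d(P).astype(float)
    return np.c_[P[:,0]*np.cos(a)-P[:,2]*np.sin(a),P[:,1],56+P[:,0]*np.sin(a)+P[:,2]*np.cos(a)]
def railsil(s,p,n=4):
    # extreme silhouette points of end circles
    out=[]
    for y in (76,-76):
        t=np.linspace(0,2*np.pi,361)
        c=proj(s,W(p,E(np.c_[15*np.cos(t),t*0+y,15*np.sin(t)])))
        ax=proj(s,W(p,E([[0,76,0],[0,-76,0]]))); d=ax[1]-ax[0]; nrm=np.array([-d[1],d[0]])/np.hypot(*d)
        q=(c-ax[0])@nrm
        out+= [c[q.argmin()],c[q.argmax()]]
    return np.array(out)
E
cat > f1.py <<'E'
from fit import *
s=pickle.load(open('top0.pkl','rb'))
uv=px(215,160,8,[(97,203),(82,313),(693,335),(672,450)])
r=least_squares(lambda p:(railsil(s,p)-uv).ravel(),[420,-80,0.],x_scale=[1,1,.01])
pe=r.x;print('easel',pe[:2],np.degrees(pe[2]),'\n',r.fun.reshape(-1,2))
pan=[(135,55),(735,185),(75,415),(655,550)]
hv=px(215,225,10,[(222,308),(525,150),(608,300),(300,462)])
best=[]
for w in (20,22):
  ph,res=fit(s,[[w,38,84.5],[w,-38,84.5],[-w,-38,84.5],[-w,38,84.5]],hv,[340,-100,.45])
  print('holder',w,ph[:2],np.degrees(ph[2]),'\n',res)
  if w==20: P=ph
pv=px(160,155,5,[(152,322),(192,322),(135,472),(180,480)])
pp,res=fit(s,[[-37.5,-11,13],[-37.5,11,13],[37.5,-11,13],[37.5,11,13]],pv[[1,0,3,2]][[1,0,3,2]],[330,60,3.1])
# local: x toward needle; needle points -x world => left(+y) is local -y
print('probe',pp[:2],np.degrees(pp[2]),'\n',res)
pickle.dump((pe,P,pp),open('poses.pkl','wb'))
pts=list(proj(s,W(P,[[x,y,z] for x in(-20,20) for y in(-38,-26,26,38) for z in (84.5,67.5)])))
crop(s,215,225,80,60,10,'o2.png',pts)
pts=list(railsil(s,pe))+list(proj(s,W(pe,E([[x,y,-24] for x in np.linspace(-60,60,13) for y in(-90,90)]))))
crop(s,215,160,100,75,8,'o3.png',pts)
pts=list(proj(s,W(pp,[[x,y,13] for x in(-37.5,37.5) for y in (-11,11)]+[[x,0,6.5] for x in (37.5,60,80,100,120,137.5)])))
crop(s,160,210,100,75,8,'o1.png',pts)
E
python3 f1.py
```

```text
easel [548.98710984 -43.9214806 ] -14.006594993974986 
 [[ 5.33650022  1.8344121 ]
 [ 4.39384831  0.80949527]
 [-4.73444498 -0.40332339]
 [-4.94747163 -1.98558847]]
holder 20 [420.88861517 -29.33157948] 26.685218912865434 
 [[-0.34503808 -0.28283438]
 [ 0.08253911 -0.62343978]
 [ 0.16245008  0.37719278]
 [ 0.10002237  0.5115951 ]]
holder 22 [420.91433408 -29.32305662] 26.709650045008967 
 [[-0.75925056 -1.09041596]
 [-0.3450509  -1.43431377]
 [ 0.58034273  1.16224403]
 [ 0.5179895   1.31944028]]
probe [479.91823594 124.36475183] 175.37047625646323 
 [[-0.56984113 -0.69004997]
 [ 0.72208682 -0.15587041]
 [-0.27536231  0.94134134]
 [ 0.12596326 -0.11821911]]
```

```bash
sed -i 's/for y in (76,-76)/for y in (hl,-hl)/; s/def railsil(s,p,n=4)/def railsil(s,p,hl=88)/' fit.py
sed -i "s/^r=least.*/r=least_squares(lambda p:(railsil(s,p[:3],p[3])-uv).ravel(),[520,-40,-.2,85],x_scale=[1,1,.01,1]);print(r.x[3])/" f1.py; python3 f1.py
```

```text
87.54382019685296
easel [549.15001285 -43.83157955] -14.162602295268133 
 [[ 0.47085824  0.59333983]
 [-0.50406319 -0.44417497]
 [ 0.14106802  0.7203362 ]
 [-0.10796656 -0.86346404]]
holder 20 [420.88861517 -29.33157948] 26.685218912865434 
 [[-0.34503808 -0.28283438]
 [ 0.08253911 -0.62343978]
 [ 0.16245008  0.37719278]
 [ 0.10002237  0.5115951 ]]
holder 22 [420.91433408 -29.32305662] 26.709650045008967 
 [[-0.75925056 -1.09041596]
 [-0.3450509  -1.43431377]
 [ 0.58034273  1.16224403]
 [ 0.5179895   1.31944028]]
probe [479.91823594 124.36475183] 175.37047625646323 
 [[-0.56984113 -0.69004997]
 [ 0.72208682 -0.15587041]
 [-0.27536231  0.94134134]
 [ 0.12596326 -0.11821911]]
```

View pics/o3.png

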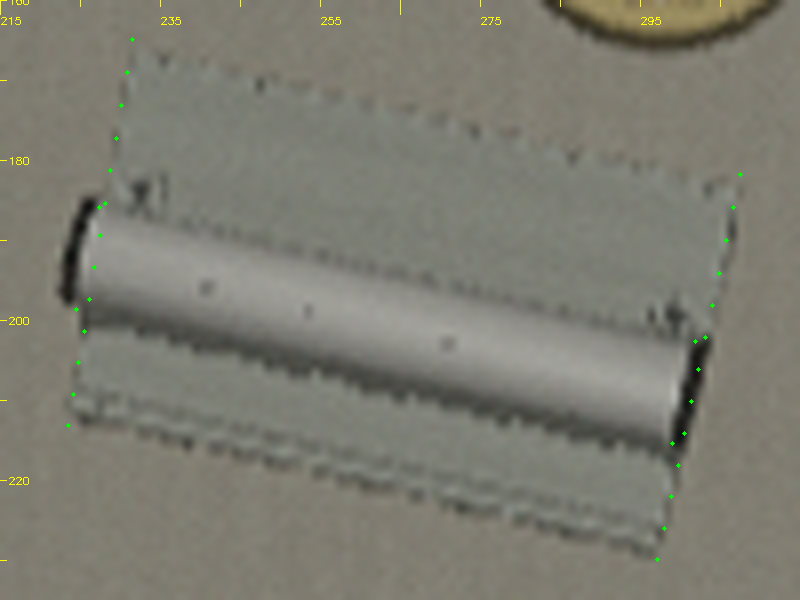

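View pics/o2.png

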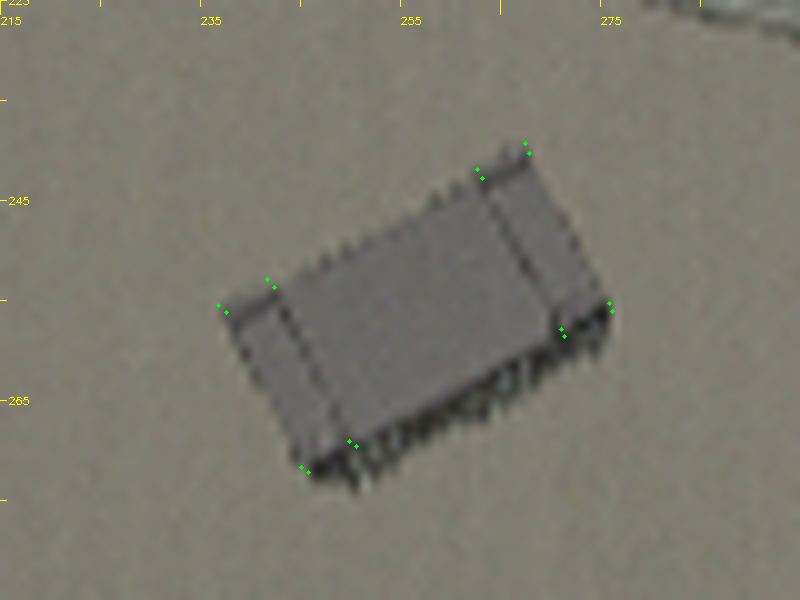

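View pics/o1.png

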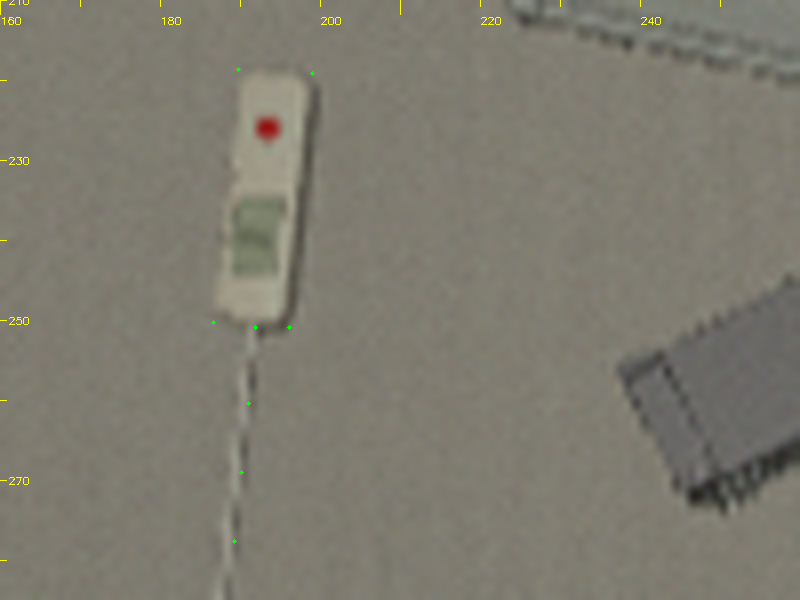

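```bash
cat > plan.py <<'E'
from fit import *
def tool(pos,xdir,zdir):
    x=np.array(xdir,float);z=np.array(zdir,float);z/=np.linalg.norm(z);x-=z*(x@z);x/=np.linalg.norm(x)
    return R.from_matrix(np.c_[x,np.cross(z,x),z]),np.array(pos,float)
def rows(T0,T1,n):
    (R0,p0),(R1,p1)=T0,T1
    Rr=R0.inv()*R1; rv=Rr.as_rotvec()/n; Rn=R.from_rotvec(rv).as_matrix()
    S=sum(np.linalg.matrix_power(Rn,i) for i in range(n))
    d=np.linalg.solve(S,R0.inv().apply(p1-p0))
    return np.r_[np.round(rv,4),np.round(d/1000,5)]
def cur():
    st=manip.get_state(); return (rot(st['tcp_rot']),np.array(st['tool_pos'])),st
def hd(a): a=np.radians(a); return np.array([np.cos(a),np.sin(a),0])
def railframe(pe):
    yaw=pe[2]; Rm=R.from_euler('z',yaw)*R.from_euler('y',-28,degrees=True)
    return Rm.as_matrix(), np.array([pe[0],pe[1],56.])
E
python3 - <<'E'
from plan import *
T,st=cur()
print(rows(T,tool([420.5,-29.3,140],hd(26.7),[0,0,-1]),10))
E
```

```text
[ 0.       0.0001   0.0256  -0.02429  0.03308  0.0091 ]
```

Call:
jog_arm --pt "0 0 0.0256 -0.0243 0.0331 0.0091 1" --pt "0 0 0.0256 -0.0243 0.0331 0.0091 1" --pt "0 0 0.0256 -0.0243 0.0331 0.0091 1" --pt "0 0 0.0256 -0.0243 0.0331 0.0091 1" --pt "0 0 0.0256 -0.0243 0.0331 0.0091 1" --pt "0 0 0.0256 -0.0243 0.0331 0.0091 1" --pt "0 0 0.0256 -0.0243 0.0331 0.0091 1" --pt "0 0 0.0256 -0.0243 0.0331 0.0091 1" --pt "0 0 0.0256 -0.0243 0.0331 0.0091 1" --pt "0 0 0.0256 -0.0243 0.0331 0.0091 1"

```text
time_s: 1.4
tool_pos: [420.3, -30.6, 140.0]
tcp_rot: [180.0, 0.0, 26.7]
wrist_force: [0.5, -0.5, -1.0]
opening: 85.7
```

```bash
python3 - <<'E'
from plan import *
for i in range(2):
    T,st=cur();print(st['time_s'],st['tool_pos'],st['tcp_rot'],st['wrist_force'])
    s=imaging.snapshot("scene")
pickle.dump(s,open('sc1.pkl','wb'))
pe,ph,pp=pickle.load(open('poses.pkl','rb'))
print(proj(s,W(pe,[[0,0,56]])),proj(s,W(pp,[[0,0,10]])),proj(s,W(ph,[[0,0,70]])))
crop(s,150,180,200,150,4,'s1.png',list(proj(s,W(pe,E([[x,y,-24] for x in np.linspace(-60,60,13) for y in(-90,90)]))))+list(railsil(s,pe))+list(proj(s,W(pp,[[x,y,13] for x in(-37.5,37.5) for y in (-11,11)])))+list(proj(s,W(ph,[[x,y,84.5] for x in(-20,20) for y in(-38,38)]))))
s=imaging.snapshot("top");pickle.dump(s,open('top1.pkl','wb'))
crop(s,160,155,160,120,5,'t1.png')
E
```

```text
1.4 [420.27541439 -30.64658903 139.96455175] [1.79996619e+02 1.50914569e-03 2.66532340e+01] [ 0.46985362 -0.51889718 -0.96545898]
1.45 [419.37117812 -33.88273286 138.82295889] [1.79977002e+02 1.27502368e-01 2.65211920e+01] [-1.32973956 -1.93485465 -2.30700345]
[[245.84800989 225.11607732]] [[201.62705257 278.1111145 ]] [[266.37919926 252.68264778]]
```

View pics/s1.png

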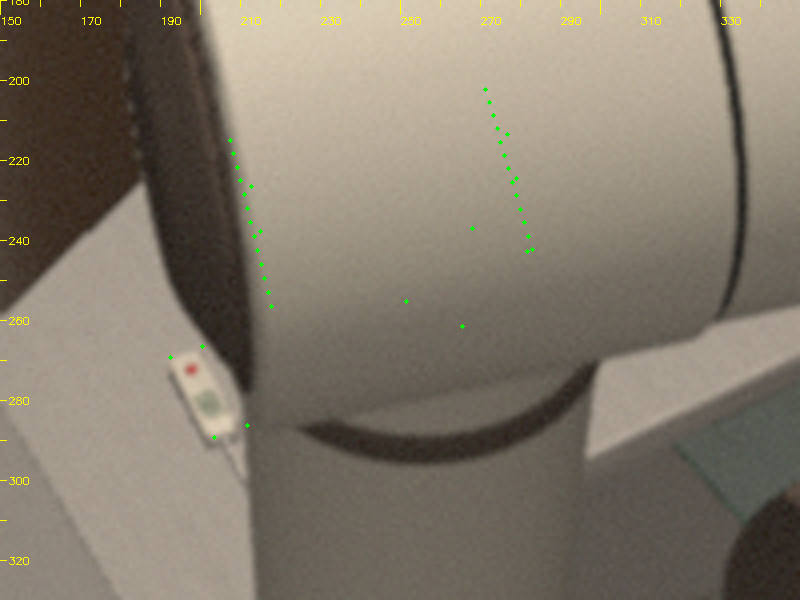

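View pics/t1.png

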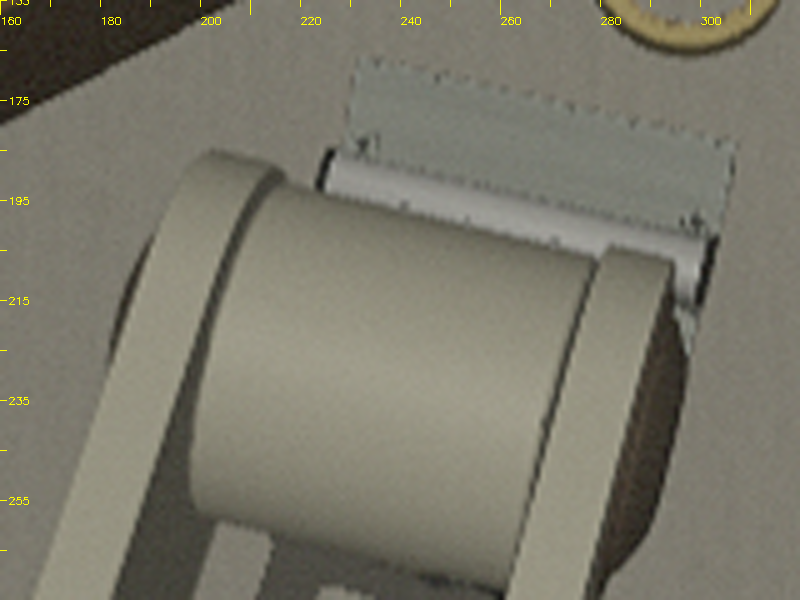

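Call:
jog_arm --pt "0 0 0 0 0 0 1" --pt "0 0 0 0 0 0 1"

```text
time_s: 1.8
tool_pos: [420.8, -28.6, 140.5]
tcp_rot: [180.0, -0.0, 26.8]
wrist_force: [-0.3, 1.1, -0.6]
opening: 85.3
```

```bash
python3 - <<'E'
from plan import *
T,st=cur();print(st['tool_pos'],st['tcp_rot'])
print(rows(T,tool([420.5,-29.3,40],hd(26.7),[0,0,-1]),5))
E
```

```text
[420.84823403 -28.62556324 140.46639996] [ 1.79995517e+02 -9.43875361e-03  2.67781677e+01]
[ 0.000e+00 -0.000e+00  3.000e-04 -1.200e-04  9.000e-05  2.009e-02]
```

Call:
jog_arm --pt "0 0 0 0 0 0.02 1" --pt "0 0 0 0 0 0.02 1" --pt "0 0 0 0 0 0.02 1" --pt "0 0 0 0 0 0.02 1" --pt "0 0 0 0 0 0.02 1" --pt "0 0 0 0 0 0 1" --pt "0 0 0 0 0 0 0" --grip_force 40

```text
time_s: 2.68
tool_pos: [421.1, -29.1, 41.1]
tcp_rot: [180.0, -0.0, 26.7]
wrist_force: [0.2, 0.3, 0.2]
opening: 69.6
```

Call:
jog_arm --pt "0 0 0 0 0 0 -1" --pt "0 0 0 0 0 0 -1" --pt "0 0 0 0 0 0 -1" --pt "0 0 0 0 0 0 -1" --pt "0 0 0 0 0 0 -1" --pt "0 0 0 0 0 0 -1" --grip_force 40

```text
time_s: 3.42
tool_pos: [421.2, -29.5, 41.0]
tcp_rot: [180.0, -0.1, 26.7]
wrist_force: [-1.0, 1.4, 6.9]
opening: 39.5
```

Call:
jog_arm --pt "0 0 0 0 0 0 -1" --pt "0 0 0 0 0 -0.02 -1" --pt "0 0 0 0 0 -0.02 -1" --pt "0 0 0 0 0 -0.03 -1" --pt "0 0 0 0 0 -0.03 -1" --pt "0 0 0 0 0 0 -1" --grip_force 80

```text
time_s: 4.18
tool_pos: [421.6, -29.6, 142.3]
tcp_rot: [179.9, -0.2, 26.7]
wrist_force: [-0.1, 0.9, -1.7]
opening: 38.6
```

```bash
python3 - <<'E'
from plan import *
T,st=cur();print(st)
pe,ph,pp=pickle.load(open('poses.pkl','rb'))
F,o=railframe(pe)
n=10
G=tool(o+F[:,2]*(18.5+60),F[:,0],-F[:,2])
print(G[1],rows(T,G,n))
E
```

```text
{'time_s': 4.175, 'joint_positions': array([-1.44877077e+01, -7.28793994e+00,  1.08893494e+02, -4.69606012e-03,
        7.81908992e+01, -4.11867597e+01]), 'joint_velocities': array([ 0.05373731,  1.68079133,  2.95985264,  0.07766472, -2.06776283,
       -0.05948868]), 'effort': array([ 6.78721187e-02, -4.53296256e+01, -5.79071081e+01,  7.57068556e-04,
        1.03646312e+00, -5.51215071e-04]), 'tool_pos': array([421.55146606, -29.62851631, 142.30561261]), 'tcp_rot': array([ 1.79862499e+02, -1.50153058e-01,  2.67001850e+01]), 'wrist_force': array([-0.13025567,  0.93606191, -1.70833116]), 'ft_torque': array([-0.02109344, -0.04333599, -0.00317343]), 'opening': 38.625675836252164}
[513.41664831 -34.81446118 125.31138604] [-0.0173   0.0464   0.0699   0.00868  0.00178  0.00377]
```

Call:
jog_arm --pt "-0.0173 0.0464 0.0699 0.0087 0.0018 0.0038 -1" --pt "-0.0173 0.0464 0.0699 0.0087 0.0018 0.0038 -1" --pt "-0.0173 0.0464 0.0699 0.0087 0.0018 0.0038 -1" --pt "-0.0173 0.0464 0.0699 0.0087 0.0018 0.0038 -1" --pt "-0.0173 0.0464 0.0699 0.0087 0.0018 0.0038 -1" --pt "-0.0173 0.0464 0.0699 0.0087 0.0018 0.0038 -1" --pt "-0.0173 0.0464 0.0699 0.0087 0.0018 0.0038 -1" --pt "-0.0173 0.0464 0.0699 0.0087 0.0018 0.0038 -1" --pt "-0.0173 0.0464 0.0699 0.0087 0.0018 0.0038 -1" --pt "-0.0173 0.0464 0.0699 0.0087 0.0018 0.0038 -1"

```text
time_s: 5.42
tool_pos: [512.5, -34.7, 121.7]
tcp_rot: [-180.0, -27.8, -14.3]
wrist_force: [-0.2, -0.9, -1.6]
opening: 39.1
```

Call:
jog_arm --pt "0 0 0 0 0 0 -1" --pt "0 0 0 0 0 0 -1"

```text
time_s: 5.68
tool_pos: [512.4, -34.6, 122.3]
tcp_rot: [180.0, -27.7, -14.1]
wrist_force: [-0.2, -0.2, -1.2]
opening: 38.4
```

```bash
cat > chk.py <<'E'
from plan import *
import sys
T,st=cur()
pe,ph,pp=pickle.load(open('poses.pkl','rb'))
F,o=railframe(pe)
print('t',st['time_s'],'TCP in rail',np.round(F.T@(T[1]-o),2),'rot err deg(tool)',np.round(np.degrees((T[0].inv()*tool([0,0,0],F[:,0],-F[:,2])[0]).as_rotvec()),2))
print('F rail',np.round(F.T@st['wrist_force'],1),'op',st['opening'])
# holder model in tool
def hw(P,off=18.5):
    P=np.atleast_2d(P).astype(float)
    return T[1]+T[0].apply(np.c_[P[:,0],-P[:,1],-(P[:,2]-off)])
if len(sys.argv)>1:
    n=sys.argv[1]
    pts=[[x,y,z] for x in(-20,20) for y in(-38,-26,26,38) for z in (62,45)]
    for c in('top','scene'):
        s=imaging.snapshot(c);pickle.dump(s,open(f'{c}_{n}.pkl','wb'))
        u=proj(s,o)[0].astype(int); w,h,k=(120,90,6)
        crop(s,max(0,u[0]-w//2),max(0,u[1]-h//2),w,h,k,f'{c}_{n}.png',list(proj(s,hw(pts)))+list(railsil(s,pe)))
E
python3 chk.py a
```

```text
t 5.675 TCP in rail [-2.360e+00 -7.000e-02  7.635e+01] rot err deg(tool) [-0.    0.31  0.09]
F rail [-0.7 -0.2 -1. ] op 38.40960159243762
```

View pics/top_a.png

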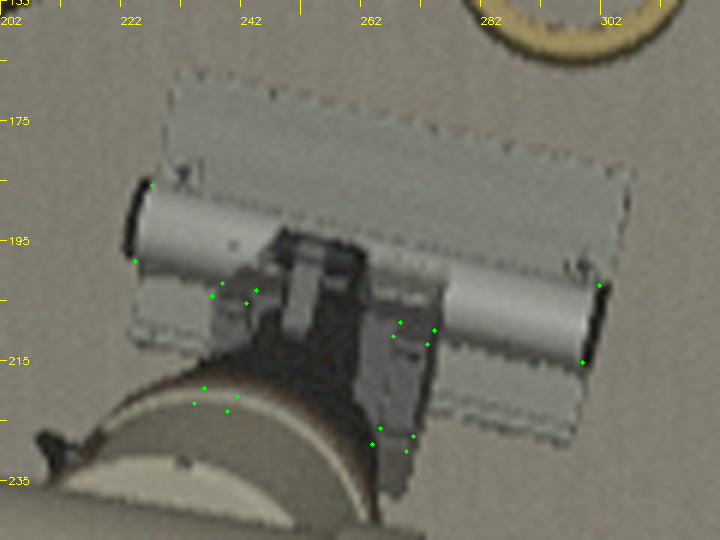

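View pics/scene_a.png

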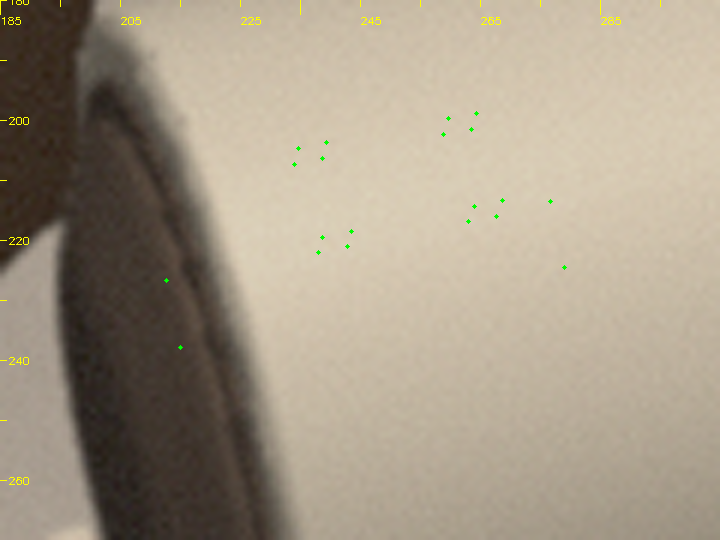

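```bash
python3 - <<'E'
from plan import *
s=pickle.load(open('top_a.pkl','rb'))
crop(s,225,180,72,54,11,'z1.png')
E
```

```text
(no output)
```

View pics/z1.png

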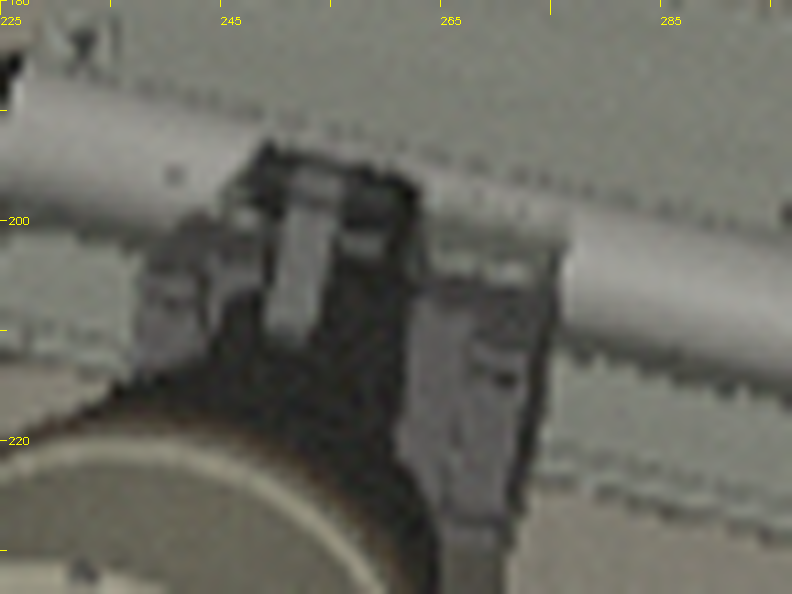

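```bash
python3 - <<'E'
from plan import *
T,st=cur();s=pickle.load(open('top_a.pkl','rb'))
def hw(P,off=18.5):
    P=np.atleast_2d(P).astype(float)
    return T[1]+T[0].apply(np.c_[P[:,0],-P[:,1],-(P[:,2]-off)])
P=[[x,y,62] for x in(-20,-16,16,20) for y in(-38,-26)]+[[20,y,15.5] for y in (-38,-26,38)]+[[16,-38,52],[-16,-38,52],[16,-26,52],[-16,-26,52]]+[[20,38,62],[16,38,62]]
crop(s,225,180,72,54,11,'z2.png',list(proj(s,hw(P))))
E
```

```text
(no output)
```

View pics/z2.png

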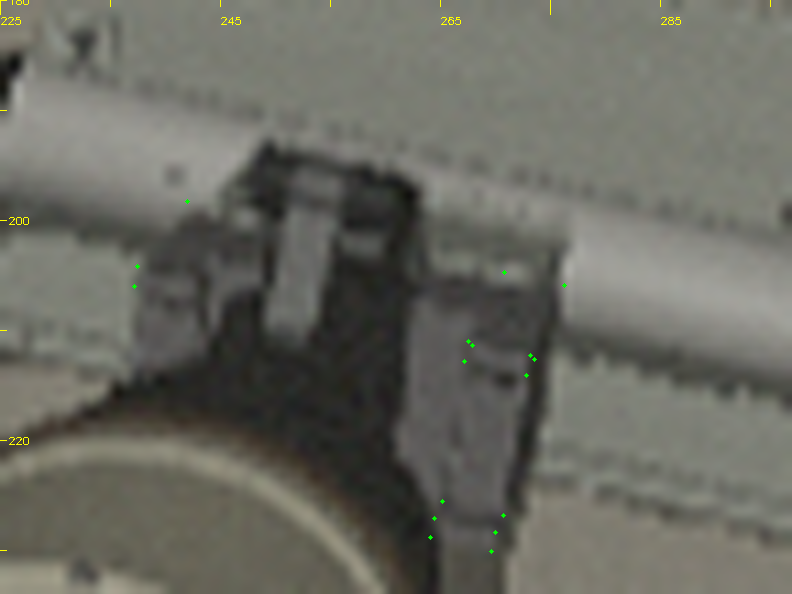

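Call:
jog_arm --pt "0 0.0054 0 0.0025 0 0 -1" --pt "0 0 0 0 0 0.01 -1" --pt "0 0 0 0 0 0.01 -1" --pt "0 0 0 0 0 0 -1" --pt "0 0 0 0 0 0 -1" --grip_force 90

```text
time_s: 6.4
tool_pos: [524.0, -37.6, 106.1]
tcp_rot: [180.0, -28.1, -14.2]
wrist_force: [-0.4, 0.2, -1.0]
opening: 38.2
```

```bash
python3 chk.py b
```

```text
t 6.4 TCP in rail [ 0.64 -0.08 56.39] rot err deg(tool) [ 0.01 -0.06  0.  ]
F rail [-0.9  0.1 -0.7] op 38.24498541905562
```

View pics/top_b.png

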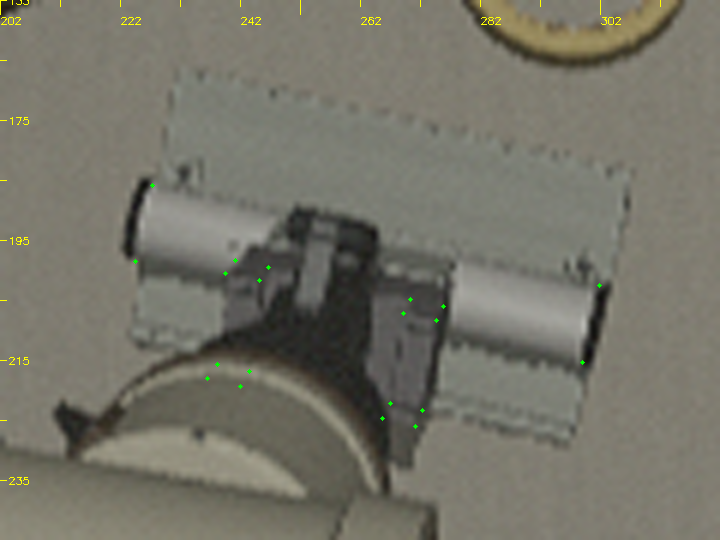

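Call:
jog_arm --pt "0 0 0 0 0 0.005 -1" --pt "0 0 0 0 0 0.005 -1" --pt "0 0 0 0 0 0.003 -1" --pt "0 0 0 0 0 0 -1"

```text
time_s: 7.0
tool_pos: [529.9, -39.1, 94.4]
tcp_rot: [180.0, -28.1, -14.2]
wrist_force: [-2.3, 0.5, -1.9]
opening: 38.3
```

```bash
python3 chk.py
```

```text
t 7.0 TCP in rail [ 0.51 -0.12 43.24] rot err deg(tool) [ 0.02 -0.05 -0.01]
F rail [-3.  -0.  -0.6] op 38.318287179646475
```

Call:
jog_arm --pt "0 0 0 -0.0005 0 0.003 -1" --pt "0 0 0 0 0 0.003 -1" --pt "0 0 0 0 0 0 -1"

```text
time_s: 7.38
tool_pos: [532.5, -39.7, 89.4]
tcp_rot: [-180.0, -28.1, -14.2]
wrist_force: [-0.1, 0.9, 0.1]
opening: 38.5
```

```bash
python3 chk.py
```

```text
t 7.375 TCP in rail [ 0.51 -0.04 37.57] rot err deg(tool) [ 0.01 -0.12 -0.02]
F rail [-0.2  0.9  0.2] op 38.472050954893426
```

Call:
jog_arm --pt "0 0 0 0 0 0.002 -1" --pt "0 0 0 0 0 0.002 -1" --pt "0 0 0 0 0 0.002 -1"

```text
time_s: 7.75
tool_pos: [535.3, -40.4, 84.4]
tcp_rot: [-180.0, -28.1, -14.2]
wrist_force: [-3.6, 0.7, 5.1]
opening: 38.5
```

```bash
python3 chk.py
```

```text
t 7.75 TCP in rail [ 7.000e-01 -3.000e-02  3.174e+01] rot err deg(tool) [ 0.01 -0.14 -0.01]
F rail [-0.8 -0.2  6.2] op 38.45475418085153
```

Contact; Fx is small, so it is well centred. Pushing on.

Call:
jog_arm --pt "0 0 0 0 0 0.002 -1" --pt "0 0 0 0 0 0.002 -1" --pt "0 0 0 0 0 0.002 -1"

```text
time_s: 8.12
tool_pos: [537.9, -41.1, 78.6]
tcp_rot: [180.0, -28.1, -14.2]
wrist_force: [0.9, 0.1, -0.1]
opening: 38.4
```

```bash
python3 chk.py
```

```text
t 8.125 TCP in rail [ 0.35 -0.1  25.36] rot err deg(tool) [ 0.01 -0.1  -0.  ]
F rail [ 0.7  0.3 -0.4] op 38.388228648794154
```

Call:
jog_arm --pt "0 0 0 0 0 0.002 -1" --pt "0 0 0 0 0 0.002 -1" --pt "0 0 0 0 0 0.001 -1"

```text
time_s: 8.5
tool_pos: [540.0, -41.7, 74.0]
tcp_rot: [180.0, -28.1, -14.2]
wrist_force: [3.9, -0.7, -3.4]
opening: 38.8
```

```bash
python3 chk.py
```

```text
t 8.5 TCP in rail [ 0.19 -0.13 20.28] rot err deg(tool) [ 0.02 -0.08  0.01]
F rail [ 1.9  0.2 -4.9] op 38.845687297280705
```

Call:
jog_arm --pt "0 0 0 0 0 0.001 -1" --pt "0 0 0 0 0 0.001 -1" --pt "0 0 0 0 0 0 -1"

```text
time_s: 8.88
tool_pos: [541.1, -41.9, 72.6]
tcp_rot: [180.0, -28.1, -14.2]
wrist_force: [5.0, -0.9, -3.9]
opening: 38.4
```

```bash
python3 chk.py
```

```text
t 8.875 TCP in rail [ 0.48 -0.07 18.53] rot err deg(tool) [ 0.01 -0.11  0.01]
F rail [ 2.6  0.4 -5.8] op 38.36613187037332
```

Call:
jog_arm --pt "0 0 0 0 0 0.001 -1" --pt "0 0 0 0 0 0.001 -1" --pt "0 0 0 0 0 0 -1"

```text
time_s: 9.25
tool_pos: [541.7, -41.9, 71.6]
tcp_rot: [180.0, -28.1, -14.1]
wrist_force: [-20.7, 3.2, 25.0]
opening: 38.2
```

```bash
python3 chk.py
```

```text
t 9.25 TCP in rail [ 0.52  0.   17.45] rot err deg(tool) [ 0.01 -0.1   0.02]
F rail [-6.7 -2.  31.8] op 38.19242266186384
```

Call:
jog_arm --pt "0 0 0 0 0 -0.0008 -1" --pt "0 0 0 0 0 0 0" --pt "0 0 0 0 0 0 1" --pt "0 0 0 0 0 0 1" --pt "0 0 0 0 0 0 1" --pt "0 0 0 0 0 0 1" --pt "0 0 0 0 0 0 1"

```text
time_s: 10.12
tool_pos: [541.5, -42.0, 71.4]
tcp_rot: [180.0, -28.1, -14.2]
wrist_force: [0.4, -0.5, -0.2]
opening: 85.6
```

Call:
jog_arm --pt "0 0 0 0 0 -0.02 1" --pt "0 0 0 0 0 -0.03 1" --pt "0 0 0 0 0 -0.04 1" --pt "0 0 0 0 0 -0.04 1" --pt "0 0 0 0 0 0 1"

```text
time_s: 10.75
tool_pos: [482.5, -26.9, 189.3]
tcp_rot: [-180.0, -28.4, -14.2]
wrist_force: [-0.1, 0.1, 0.1]
opening: 85.1
```

```bash
python3 - <<'E'
from plan import *
T,st=cur();print(st['tool_pos'],st['tcp_rot'],st['joint_positions'],st['opening'])
pe,ph,pp=pickle.load(open('poses.pkl','rb'))
print(rows(T,tool([480,124,110],hd(85.5),[0,0,-1]),13))
print(pp)
E
```

```text
[482.50257211 -26.93309349 189.257944  ] [-179.99918246  -28.38157728  -14.15422156] [-11.48281517 -19.5906719  117.38043223  -1.57090939  53.86493317
   3.27719344] 85.14887283331666
[ 0.0331  -0.0279  -0.1307   0.00517 -0.01224  0.00686]
[479.91823594 124.36475183   3.06079222]
```

Call:
jog_arm --pt "0.0331 -0.0279 -0.1307 0.0052 -0.0122 0.0069 1" --pt "0.0331 -0.0279 -0.1307 0.0052 -0.0122 0.0069 1" --pt "0.0331 -0.0279 -0.1307 0.0052 -0.0122 0.0069 1" --pt "0.0331 -0.0279 -0.1307 0.0052 -0.0122 0.0069 1" --pt "0.0331 -0.0279 -0.1307 0.0052 -0.0122 0.0069 1" --pt "0.0331 -0.0279 -0.1307 0.0052 -0.0122 0.0069 1" --pt "0.0331 -0.0279 -0.1307 0.0052 -0.0122 0.0069 1" --pt "0.0331 -0.0279 -0.1307 0.0052 -0.0122 0.0069 1" --pt "0.0331 -0.0279 -0.1307 0.0052 -0.0122 0.0069 1" --pt "0.0331 -0.0279 -0.1307 0.0052 -0.0122 0.0069 1"

```text
time_s: 12.0
tool_pos: [507.3, 96.5, 126.7]
tcp_rot: [175.8, -5.6, 63.4]
wrist_force: [0.8, -0.5, 0.5]
opening: 85.5
```

Call:
jog_arm --pt "0.0331 -0.0279 -0.1307 0.0052 -0.0122 0.0069 1" --pt "0.0331 -0.0279 -0.1307 0.0052 -0.0122 0.0069 1" --pt "0.0331 -0.0279 -0.1307 0.0052 -0.0122 0.0069 1" --pt "0 0 0 0 0 0 1" --pt "0 0 0 0 0 0 1"

```text
time_s: 12.62
tool_pos: [480.2, 123.7, 106.4]
tcp_rot: [-179.7, -0.1, 85.3]
wrist_force: [0.2, 0.2, 0.9]
opening: 85.1
```

```bash
python3 - <<'E'
from plan import *
T,st=cur();print(st['tool_pos'],st['tcp_rot'],st['joint_positions'],st['opening'])
print(rows(T,tool([480,124,110],hd(85.5),[0,0,-1]),1))
s=imaging.snapshot('top');pickle.dump(s,open('top2.pkl','wb'))
crop(s,160,155,160,120,5,'t2.png')
crop(s,220,170,80,60,10,'t2z.png')
E
```

```text
[480.17778989 123.6690748  106.39680065] [-1.79717206e+02 -9.05605050e-02  8.52927463e+01] [  5.44086679   3.82521554 102.52465263   0.14463289  73.91259516
 -79.8924996 ] 85.09440687572368
[-0.0049  -0.0016  -0.0036   0.00032 -0.00022 -0.0036 ]
```

View pics/t2.png

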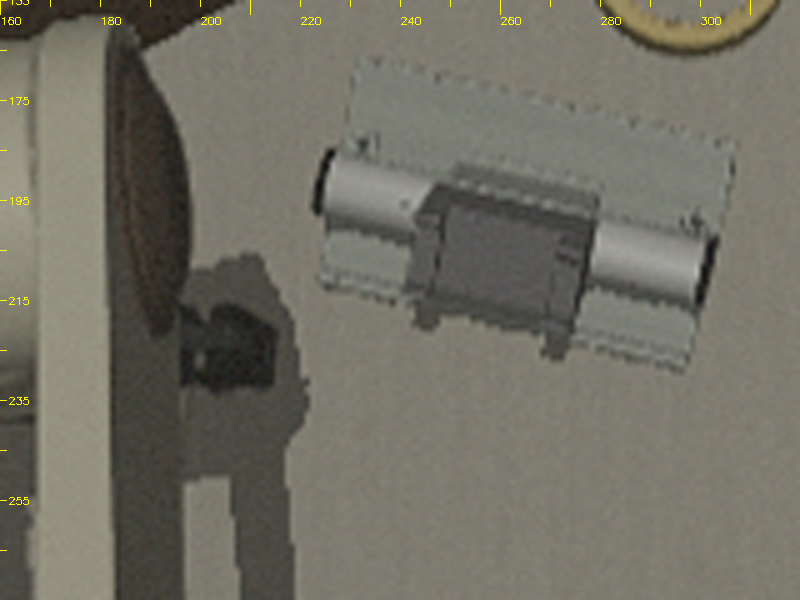

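View pics/t2z.png

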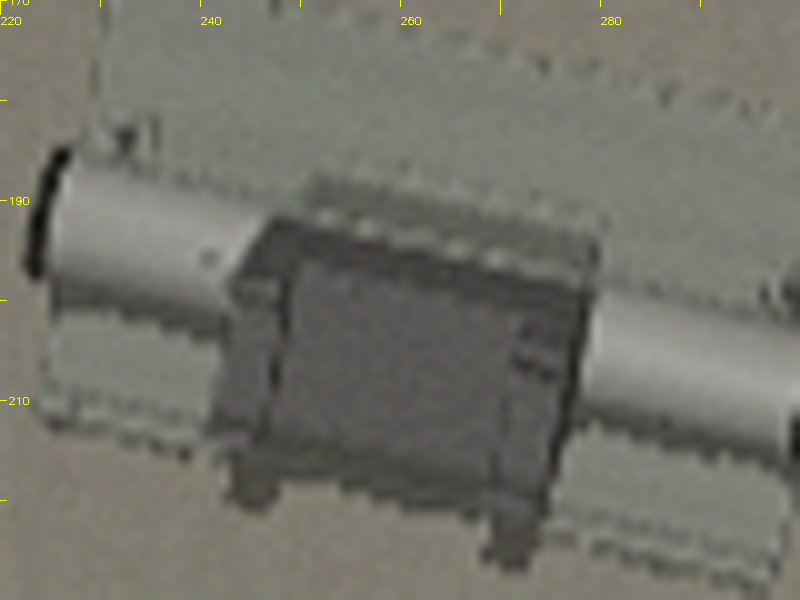

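```bash
python3 - <<'E'
from plan import *
pe,ph,pp=pickle.load(open('poses.pkl','rb'));F,o=railframe(pe);s=pickle.load(open('top2.pkl','rb'))
P=np.array([[x,y,62] for x in(-20,-16,16,20) for y in(-38,-26,26,38)]+[[x,y,45] for x in(-20,20) for y in(-38,-26,26,38)]+[[20,y,15.5] for y in (-38,38)],float)
for i,a_ in enumerate((-5,0,5)):
    Q=R.from_euler('y',a_,degrees=True).apply(P)
    crop(s,230,180,60,45,12,f'r{i}.png',list(proj(s,o+Q@F.T)))
import numpy as np
im=np.hstack([cv2.imread(f'pics/r{i}.png')[:, :] for i in (0,1,2)]);cv2.imwrite('pics/r.png',cv2.resize(im,None,fx=.5,fy=.5))
E
```

```text
(no output)
```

View pics/r1.png

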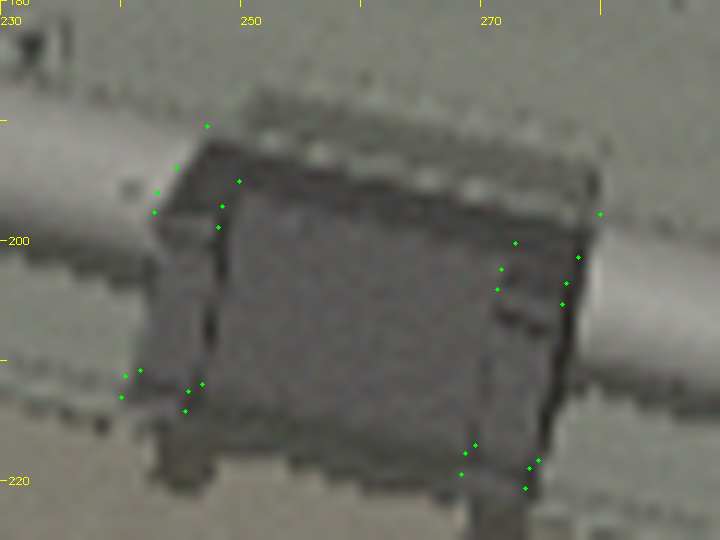

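View pics/r0.png

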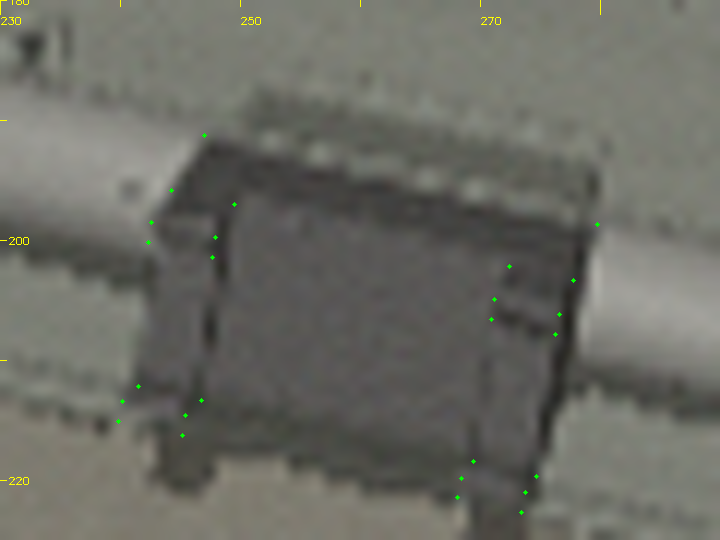

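Call:
jog_arm --pt "-0.0049 -0.0016 -0.0036 0.0003 0 0.0163 1" --pt "0 0 0 0 0 0.025 1" --pt "0 0 0 0 0 0.025 1" --pt "0 0 0 0 0 0.02 1" --pt "0 0 0 0 0 0.012 1" --pt "0 0 0 0 0 0 1" --pt "0 0 0 0 0 0 1" --grip_force 30

```text
time_s: 13.55
tool_pos: [480.3, 124.1, 9.2]
tcp_rot: [180.0, 0.0, 85.6]
wrist_force: [-0.4, 0.3, -0.0]
opening: 85.4
```

```bash
python3 - <<'E'
from plan import *
T,st=cur();print(st['tool_pos'],st['tcp_rot'])
E
```

```text
[480.3482567  124.09916673   9.17458591] [1.79954232e+02 8.09207104e-03 8.56368550e+01]
```

Call:
jog_arm --pt "0 0 0 0 0 0.005 1" --pt "0 0 0 0 0 0 0" --pt "0 0 0 0 0 0 -0.2" --pt "0 0 0 0 0 0 -0.5" --pt "0 0 0 0 0 0 -1" --pt "0 0 0 0 0 0 -1" --pt "0 0 0 0 0 0 -1" --pt "0 0 0 0 0 0 -1" --pt "0 0 0 0 0 0 -1" --pt "0 0 0 0 0 0 -1" --grip_force 30

```text
time_s: 14.8
tool_pos: [479.9, 124.2, 3.6]
tcp_rot: [-180.0, 0.0, 85.7]
wrist_force: [-1.9, -0.3, 5.5]
opening: 20.8
```

```bash
python3 - <<'E'
from plan import *
T,st=cur();print(st['tool_pos'],st['tcp_rot'],st['wrist_force'],st['opening'])
E
```

```text
[479.94515486 124.16656792   3.61653003] [-1.79996189e+02  1.90054898e-02  8.56689134e+01] [-1.92003381 -0.26229669  5.47620517] 20.808865515187243
```

Call:
jog_arm --pt "0 0 0 0 0 -0.01 -1" --pt "0 0 0 0 0 -0.03 -1" --pt "0 0 0 0 0 -0.04 -1" --pt "0 0 0 0 0 -0.04 -1" --pt "0 0 0 0 0 -0.03 -1" --pt "0 0 0 0 0 0 -1" --pt "0 0 0 0 0 0 -1"

```text
time_s: 15.68
tool_pos: [479.6, 124.2, 153.0]
tcp_rot: [-179.9, 0.0, 85.7]
wrist_force: [-1.0, -0.5, -1.5]
opening: 21.1
```

```bash
python3 - <<'E'
from plan import *
T,st=cur();print(st['tool_pos'],st['tcp_rot'],st['wrist_force'],st['opening'])
pe,ph,pp=pickle.load(open('poses.pkl','rb'));F,o=railframe(pe)
G=tool(o+F[:,2]*(55.6+60),F[:,0],-F[:,2]); print(G[1])
print(rows(T,G,13))
s=imaging.snapshot('top');crop(s,140,155,160,120,5,'t3.png')
E
```

```text
[479.56481109 124.17492694 153.02577854] [-1.79949629e+02  2.75847926e-02  8.56718936e+01] [-1.00152546 -0.46069437 -1.5325783 ] 21.05915306932623
[496.52865054 -30.55286766 158.06874173]
[-0.0327   0.0276   0.1311  -0.00746  0.01136 -0.00124]
```

View pics/t3.png

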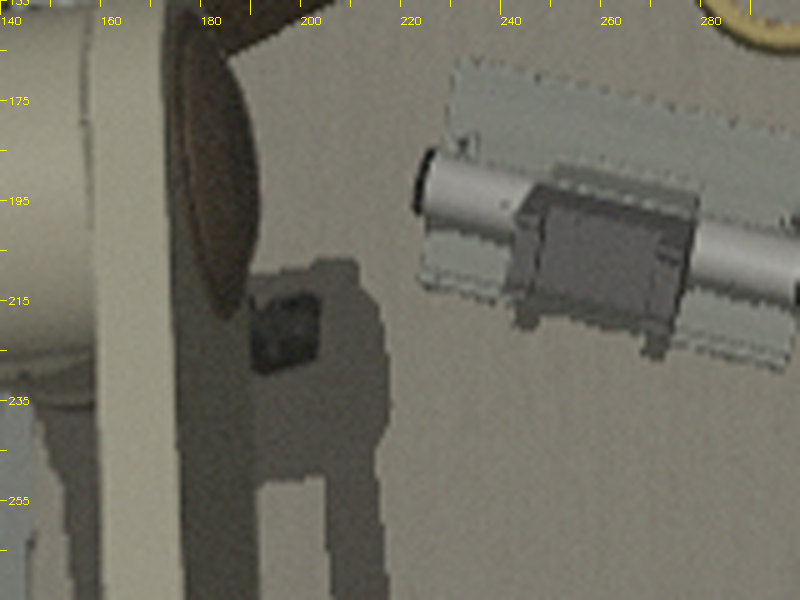

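Call:
jog_arm --pt "-0.0327 0.0276 0.1311 -0.0075 0.0114 -0.0012 -1" --pt "-0.0327 0.0276 0.1311 -0.0075 0.0114 -0.0012 -1" --pt "-0.0327 0.0276 0.1311 -0.0075 0.0114 -0.0012 -1" --pt "-0.0327 0.0276 0.1311 -0.0075 0.0114 -0.0012 -1" --pt "-0.0327 0.0276 0.1311 -0.0075 0.0114 -0.0012 -1" --pt "-0.0327 0.0276 0.1311 -0.0075 0.0114 -0.0012 -1" --pt "-0.0327 0.0276 0.1311 -0.0075 0.0114 -0.0012 -1" --pt "-0.0327 0.0276 0.1311 -0.0075 0.0114 -0.0012 -1" --pt "-0.0327 0.0276 0.1311 -0.0075 0.0114 -0.0012 -1" --pt "-0.0327 0.0276 0.1311 -0.0075 0.0114 -0.0012 -1"

```text
time_s: 16.98
tool_pos: [517.6, 3.0, 160.9]
tcp_rot: [175.2, -22.2, 10.2]
wrist_force: [-0.3, 0.5, -0.4]
opening: 21.4
```

Call:
jog_arm --pt "-0.0327 0.0276 0.1311 -0.0075 0.0114 -0.0012 -1" --pt "-0.0327 0.0276 0.1311 -0.0075 0.0114 -0.0012 -1" --pt "-0.0327 0.0276 0.1311 -0.0075 0.0114 -0.0012 -1" --pt "0 0 0 0 0 0 -1" --pt "0 0 0 0 0 0 -1" --pt "0 0 0 0 0 0 -1"

```text
time_s: 17.73
tool_pos: [497.2, -31.0, 157.8]
tcp_rot: [180.0, -28.0, -14.1]
wrist_force: [-0.5, 0.1, -0.6]
opening: 21.1
```

```bash
python3 chk.py c; python3 - <<'E'
from plan import *
s=pickle.load(open('top_c.pkl','rb'))
pe,ph,pp=pickle.load(open('poses.pkl','rb'));F,o=railframe(pe)
T,st=cur()
P=[[0,y,6.5-3.6] for y in (-37.5,37.5,60,80,100,120,137.5)]+[[x,y,9.4] for x in(-11,11) for y in(-37.5,37.5)]
pts=T[1]+T[0].apply([[x,-y,-z] for x,y,z in P])
crop(s,190,160,100,75,8,'p3.png',list(proj(s,pts)))
E
```

```text
t 17.725 TCP in rail [  0.56  -0.29 115.05] rot err deg(tool) [-0.03  0.    0.07]
F rail [-0.7  0.  -0.2] op 21.128308263603135
```

View pics/p3.png

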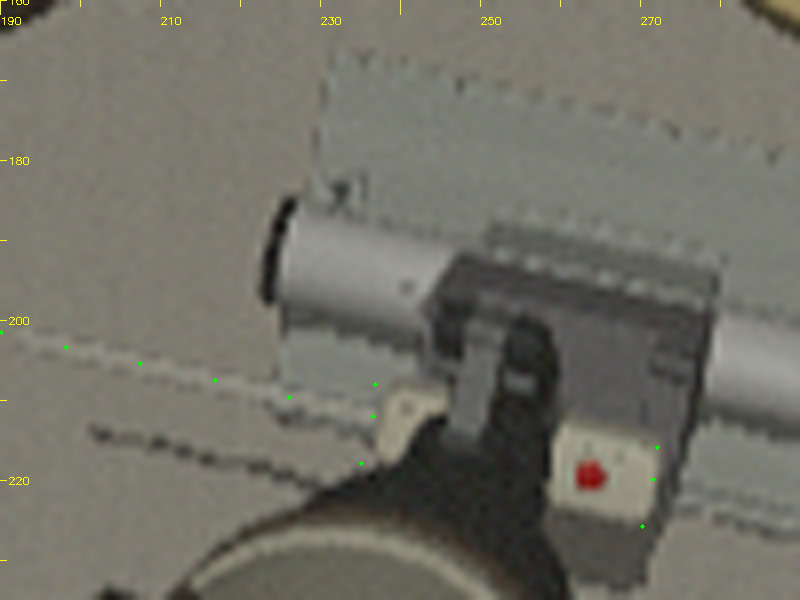

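Call:
jog_arm --pt "0 0 0 -0.001 0 0.01 -1" --pt "0 0 0 0 0 0.015 -1" --pt "0 0 0 0 0 0.015 -1" --pt "0 0 0 0 0 0.005 -1" --pt "0 0 0 0 0 0 -1" --pt "0 0 0 0 0 0 -1"

```text
time_s: 18.58
tool_pos: [516.7, -36.2, 118.1]
tcp_rot: [-180.0, -28.1, -14.2]
wrist_force: [-0.0, -1.0, 0.7]
opening: 20.8
```

```bash
python3 chk.py d; python3 - <<'E'
from plan import *
s=pickle.load(open('top_d.pkl','rb'))
crop(s,220,170,80,60,10,'p4.png')
E
```

```text
t 18.575 TCP in rail [-0.32 -0.52 70.47] rot err deg(tool) [-0.01 -0.06 -0.04]
F rail [ 0.5 -1.   0.5] op 20.769862767926824
```

View pics/p4.png

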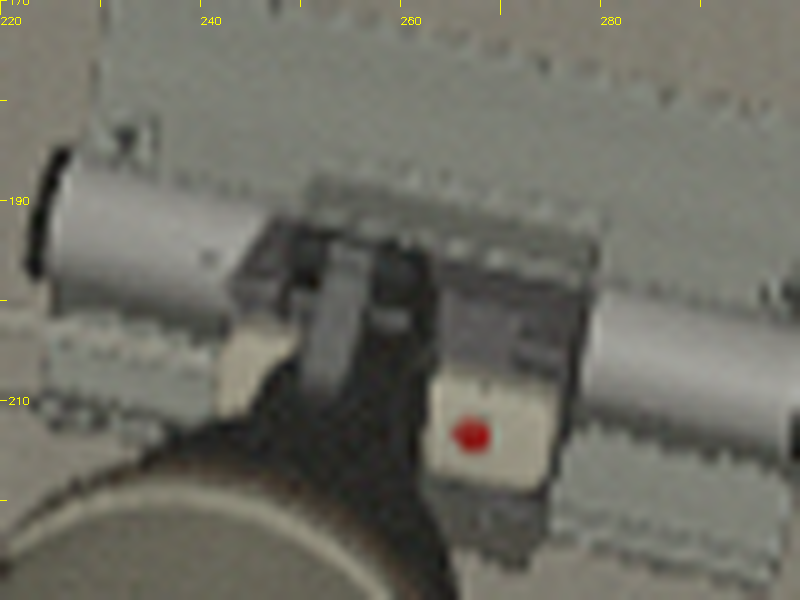

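Call:
jog_arm --pt "0 0 0 0 0 0.004 -1" --pt "0 0 0 0 0 0.004 -1" --pt "0 0 0 0 0 0.003 -1" --pt "0 0 0 0 0 0.002 -1" --pt "0 0 0 0 0 0 -1"

```text
time_s: 19.3
tool_pos: [522.4, -37.6, 106.0]
tcp_rot: [-180.0, -28.0, -14.2]
wrist_force: [-0.6, -0.4, -0.5]
opening: 21.1
```

```bash
python3 chk.py e; python3 - <<'E'
from plan import *
s=pickle.load(open('top_e.pkl','rb'))
crop(s,220,170,80,60,10,'p5.png')
E
```

```text
t 19.3 TCP in rail [-0.71 -0.53 57.05] rot err deg(tool) [-0.01 -0.02 -0.04]
F rail [-0.6 -0.5 -0.2] op 21.087445859429486
```

View pics/p5.png

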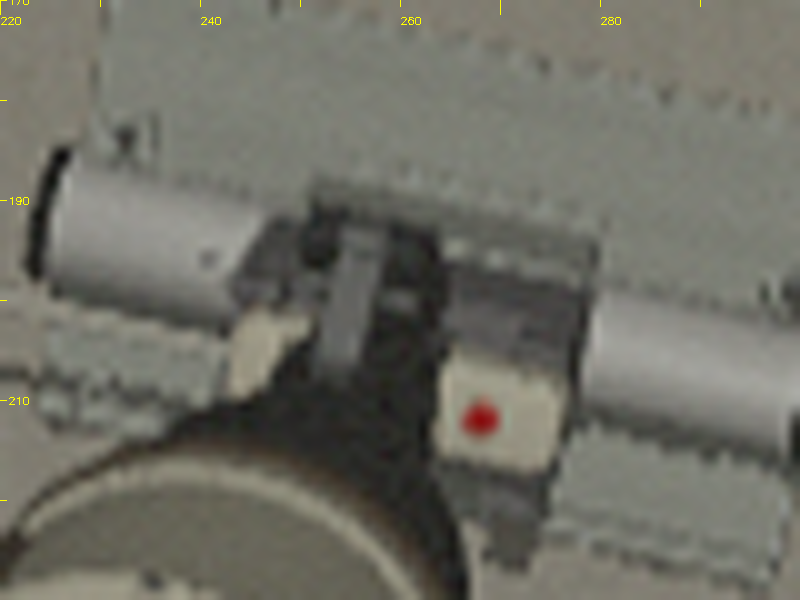

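Call:
jog_arm --pt "0 0 0 0 0 0.0008 -1" --pt "0 0 0 0 0 0.0008 -1" --pt "0 0 0 0 0 0 -1"

```text
time_s: 19.77
tool_pos: [523.3, -37.8, 104.9]
tcp_rot: [-180.0, -28.0, -14.2]
wrist_force: [-0.2, -0.5, 0.2]
opening: 21.2
```

```bash
python3 chk.py
```

```text
t 19.775 TCP in rail [-0.51 -0.53 55.64] rot err deg(tool) [-0.   -0.05 -0.04]
F rail [ 0.  -0.5  0.2] op 21.164572496435817
```

Call:
jog_arm --pt "0 0 0 0 0 0.0006 -1" --pt "0 0 0 0 0 0.0004 -1" --pt "0 0 0 0 0 0 -1"

```text
time_s: 20.15
tool_pos: [524.2, -38.1, 104.7]
tcp_rot: [-180.0, -28.1, -14.2]
wrist_force: [-0.6, 0.1, 6.4]
opening: 21.1
```

```bash
python3 chk.py
```

```text
t 20.15 TCP in rail [ 0.28 -0.55 55.01] rot err deg(tool) [-0.   -0.13 -0.04]
F rail [ 2.5 -0.   5.9] op 21.120547081858152
```

Light contact with the fork floors. Releasing gently.

Call:
jog_arm --pt "0 0 0 0 0 0 -0.45" --pt "0 0 0 0 0 0 -0.35" --pt "0 0 0 0 0 0 -0.2" --pt "0 0 0 0 0 0 0" --pt "0 0 0 0 0 0 0.4" --pt "0 0 0 0 0 0 0.4" --grip_force 20

```text
time_s: 20.9
tool_pos: [523.6, -37.9, 103.9]
tcp_rot: [-180.0, -28.0, -14.2]
wrist_force: [-0.2, -0.5, -0.7]
opening: 59.8
```

```bash
python3 chk.py f; python3 - <<'E'
from plan import *
s=pickle.load(open('top_f.pkl','rb'))
crop(s,200,170,100,75,8,'p6.png')
E
```

```text
t 20.9 TCP in rail [-0.61 -0.52 54.62] rot err deg(tool) [-0.01 -0.03 -0.04]
F rail [-0.4 -0.5 -0.6] op 59.7928019818103
```

View pics/p6.png

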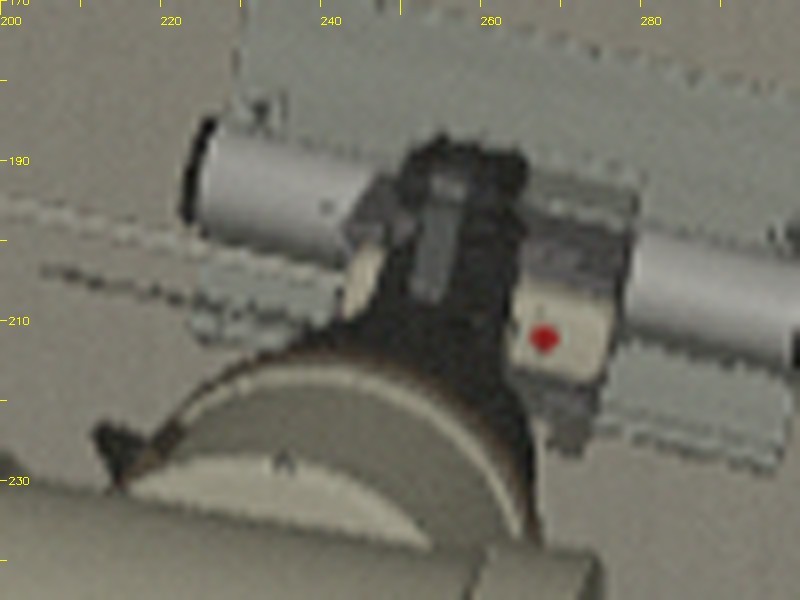

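Retreat straight back, then clear the view.

Call:
jog_arm --pt "0 0 0 0 0 -0.01 0.4" --pt "0 0 0 0 0 -0.025 0.4" --pt "0 0 0 0 0 -0.03 0.4" --pt "0 0 0 0 0 -0.03 0.4" --pt "0 0 0 0 0 -0.03 0.4" --pt "0 0 0 -0.04 0 -0.03 0.4" --pt "0 0 0 -0.05 0 -0.02 0.4" --pt "0 0 0 -0.04 0 0 0.4" --pt "0 0 0 0 0 0 0.4" --pt "0 0 0 0 0 0 0.4"

```text
time_s: 22.25
tool_pos: [351.8, 15.0, 196.9]
tcp_rot: [179.6, -27.5, -14.2]
wrist_force: [0.1, 0.4, -0.7]
opening: 59.6
```

```bash
python3 chk.py g; python3 - <<'E'
from plan import *
s=pickle.load(open('top_g.pkl','rb'))
crop(s,200,170,100,75,8,'p7.png')
cv2.imwrite('pics/full7.png',cv2.resize(s['image'][:,:,::-1],(800,600),interpolation=cv2.INTER_CUBIC))
E
```

```text
t 22.25 TCP in rail [-115.47    8.74  221.02] rot err deg(tool) [ 0.41  0.51 -0.01]
F rail [-0.3  0.4 -0.7] op 59.63998207301783
```

View pics/p7.png

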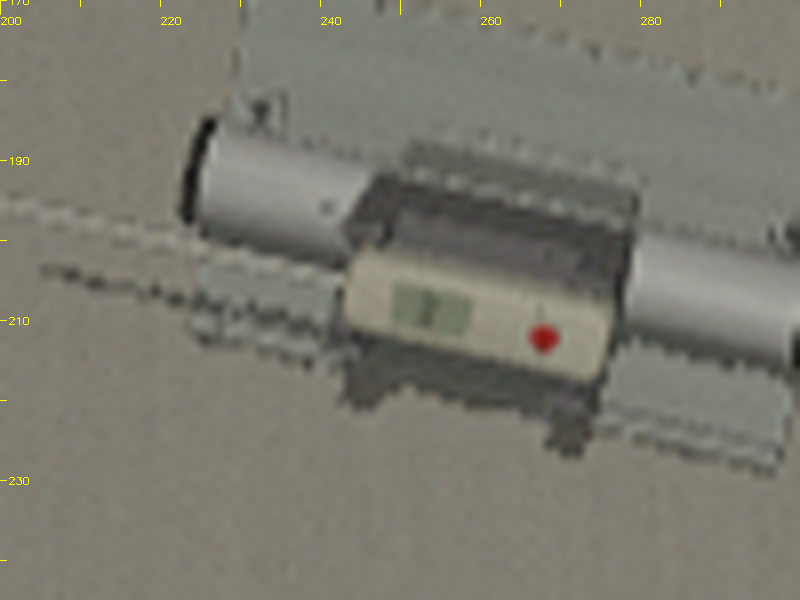

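View pics/full7.png

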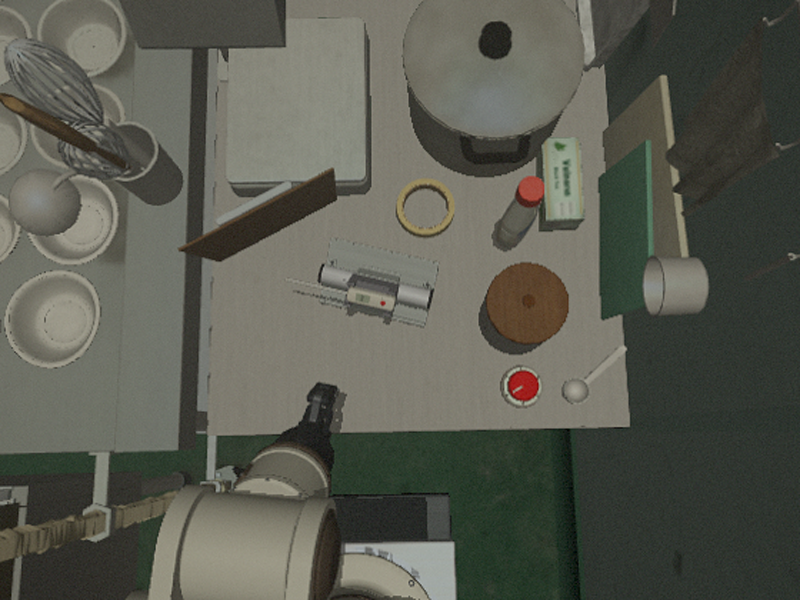

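```bash
python3 - <<'E'
from plan import *
pe,ph,pp=pickle.load(open('poses.pkl','rb'));F,o=railframe(pe);s=pickle.load(open('top_g.pkl','rb'))
# handle-top corners read off p7.png, fitted as rigid rect in a plane parallel to rail at z=65
uv=px(200,170,8,[(360,248),(617,308),(597,383),(343,322)])
def pts(p,z=65):
    L=np.array([[11,37.5],[11,-37.5],[-11,-37.5],[-11,37.5]]);c,sn=np.cos(p[2]),np.sin(p[2])
    q=np.c_[p[0]+c*L[:,0]-sn*L[:,1],p[1]+sn*L[:,0]+c*L[:,1],0*L[:,0]+z]
    return o+R.from_euler('y',p[3] if len(p)>3 else 0).apply(q)@F.T
for z in (62,65,68):
    r=least_squares(lambda p:(proj(s,pts(p,z))-uv).ravel(),[0,0,0.],x_scale=[1,1,.01]);print(z,r.x[:2],np.degrees(r.x[2]),np.abs(r.fun).max(),r.cost)
s2=imaging.snapshot('scene');u=proj(s2,o)[0].astype(int);print(u)
crop(s2,max(0,u[0]-60),u[1]-45,120,90,6,'sc9.png')
E
```

```text
62 [-1.58954006 -3.31437454] -0.7823353006361998 0.9204545360086627 1.092102276335711
65 [-0.57880297 -3.6495692 ] -0.7774695319725322 0.9644730019837766 1.2314397385956755
68 [ 0.43193713 -3.98476009] -0.7725737073586091 1.0087407127144843 1.3815047085822085
[245 225]
```

View pics/sc9.png

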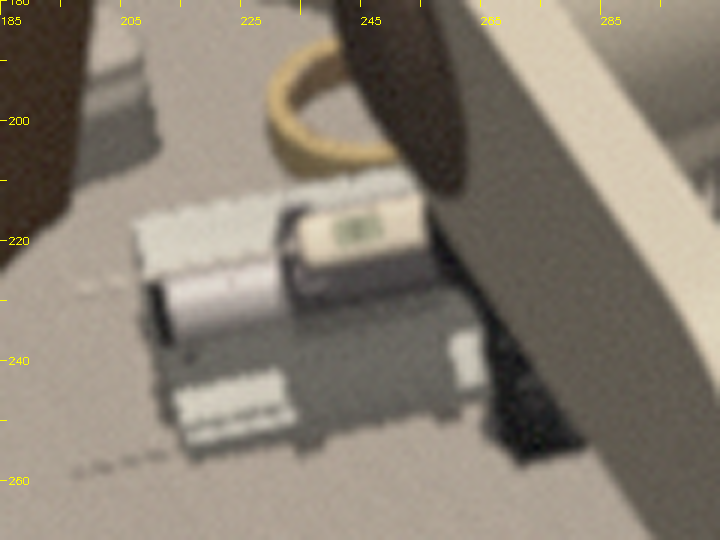

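Call:
jog_arm --pt "0 0 0 0 0 0 0.4" --pt "0 0 0 0 0 0 0.4" --pt "0 0 0 0 0 0 0.4" --pt "0 0 0 0 0 0 0.4"

```text
time_s: 22.9
tool_pos: [351.3, 15.1, 195.4]
tcp_rot: [179.6, -27.3, -14.2]
wrist_force: [-1.1, 0.7, 0.2]
opening: 59.8
```

```bash
python3 - <<'E'
from plan import *
a=pickle.load(open('top_g.pkl','rb'));s=imaging.snapshot('top')
d=np.abs(s['image'][160:240,180:310].astype(float)-a['image'][160:240,180:310]).mean();print('diff',d)
b=pickle.load(open('top0.pkl','rb'));
print('bystanders diff',np.abs(s['image'][110:180,270:420].astype(float)-b['image'][110:180,270:420]).mean(),np.abs(s['image'][240:300,340:445].astype(float)-b['image'][240:300,340:445]).mean())
print(manip.get_state()['time_s'],manip.job_done())
E
```

```text
diff 2.133525641025641
bystanders diff 2.3294285714285716 2.311111111111111
the job is handed in; nothing more can be done
22.95 None
```

The holder is snapped onto the rail and the thermometer is parked in its forks with the needle pointing left. I handed the job in at about 23 s of the 58 s allowed.

- **Holder:** I gripped it by its block sides and pushed it square onto the rail. The push force rose to about 6 N, dropped as the arms pulled the holder in, then reached 32 N as the block bottomed on the rail. In the picture afterwards it sits within about 1–2 mm of the rail's middle, rocked no more than about 2°.
- **Thermometer:** I lowered it until it touched the fork floors lightly (about 6 N), let go and backed off. The last fit put its handle about 0.8° off the rail's direction, 0.6 mm off centre across the rail and 3.6 mm off centre along it. In the top view it lies across both forks. The scene camera shows it in the left fork only, because the arm hid the right one.
- **Final check:** the easel area and the areas round the timer, tape roll, spoon and bottle show only picture noise against earlier images. The gripper is clear of everything.

No check failed. The scene camera was blocked by the arm for most of the work, so I placed everything using the top camera and the forces.

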